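Tip a microplate over onto the drying board

TASK

Without picking it up, turn the washed microplate over onto the drying board: push it with the fingertips across the bench until its far long side lies squarely against the board's front edge, then keep pushing its near side up so that it tips about that edge, stands on end and falls over. It must end lying flat on the board, wells down, and nothing else may be disturbed.

Things in the scene. Friction and masses are not known exactly. Their poses are not given: they have to be found in the camera images.
- plate: The washed 96-well microplate to turn over: flat, rigid, white, 85.5 mm (own x) by 127.8 mm (own y) by 14.4 mm thick, 55 to 100 g, plain square edges. Origin: centre of the plain underside; own z points out of the face with 12 x 8 small grey wells, up at the start. Starts on the bench 10 to 40 mm short of the board's front edge, own +x towards the board, long side parallel to the edge within 0.15 rad.
- plate_far (a point): Middle of the plate's long side face that looks towards the board at the start (+x face), at half thickness: 42.75 mm along +x from the plate's centre line.
- plate_near (a point): Middle of the plate's opposite long side face, the one on the robot's side at the start (-x face), at half thickness: 42.75 mm along -x from the centre line. A fingertip pressed on this face above the step's height with some 5 to 10 N, while the far face bears on the step, holds by friction and carries the side up as it rises. Balance is passed some 10 degrees beyond upright.
- plate_mid (a point): Centre of the plate's volume.
- board: The drying board: fixed grey slab on the bench, 160 mm deep (own x, away from the robot) by 450 mm wide (own y) by 7 mm thick, with a 30 mm high, 8 mm thick lip along the back. Origin: centre of its underside. Its front edge, a straight upright 7 mm step on the robot's side, is the stop that the plate tips over. The middle 170 mm of its width are free for the plate.
- board_edge (a point): Middle of the board's front edge, on its top corner (7 mm above the bench); axes as the board's, so +x points onto the board.
- dry_plate: A second microplate of the same size, already lying wells down on the board, its long side across the step, to one side of the free middle. Leave alone. Origin: centre of its lower face.
- tip_box: Box of pipette tips, 115 x 80 x 49 mm, standing on the board on the other side of the free middle. Leave alone. Origin: centre of its underside.
- dishes: Stack of two petri dishes, 62 mm across, 28 mm high, on the bench beside the plate (which side varies), its centre 140 to 180 mm from the board's middle line. Leave alone. Origin: centre of the underside.
- jar: Small capped jar, 48 mm across, 60 mm high, on the bench on the other side of the plate. Leave alone. Origin: centre of the underside.
- reagent: Amber reagent bottle, 60 mm across, 130 mm high, off to the left. Leave alone. Origin: centre of the underside.
- beaker: Glass beaker, 70 mm across, 90 mm high, off to the right. Leave alone. Origin: centre of the underside.
Not all that is in view belongs to the job. What is shaped like the plate but pink, purple or yellow is not meant.

How it is judged (in metres and radians):
On the way, in this order (a step that is already met when the one before it is completed fails the run):
1. the plate, still flat and wells up, lies squarely against the board's front edge (x of plate_far in the frame of board_edge between -0.006 and 0.004 m and angle between the x axis of plate and the x axis of board, either way round below 0.08 rad and angle between plate's own z axis and vertical below 0.12 rad), for 0.1 s.
2. the plate is tipped up on end about the board's front edge, its far side still down at that edge (angle between plate's own z axis and vertical between 1.05 and 2 rad and height (world z) of plate_far below 0.025 m and x of plate_far in the frame of board_edge between -0.025 and 0.02 m), for 0.02 s.
At the end, for the whole second after the job is handed in: The plate lies at rest, wells down, flat (within 5 degrees) on the board's surface in the free middle (within 60 mm of the middle line), its centre at least 22 mm inside the front edge (angle between plate's own z axis and vertical above 3.05 rad and x of plate_mid in the frame of board_edge between 0.022 and 0.112 m and y of plate_mid in the frame of board_edge between -0.06 and 0.06 m and height (world z) of plate_mid between 0.0115 and 0.0175 m and linear speed of plate below 0.01 m/s and angular speed of plate below 0.1 rad/s); the robot touches nothing.
It fails at once if the plate is picked up: its far long side, about which it should tip, rises more than 45 mm above the bench (height (world z) of plate_far above 0.045 m).
It fails at once if the plate is lifted level off the bench (height (world z) of plate_mid above 0.032 m and angle between plate's own z axis and vertical below 0.25 rad).
It fails at once if the other microplate or the tip box is moved by more than 12 mm (distance of any of dry_plate, tip_box from where it was at the start of the episode above 0.012 m).
It fails at once if the petri dishes or the jar are moved by more than 12 mm (distance of any of dishes, jar from where it was at the start of the episode above 0.012 m).
It fails at once if the reagent bottle or the beaker is moved by more than 20 mm (distance of any of reagent, beaker from where it was at the start of the episode above 0.02 m).
It also fails if it takes over 51 s, if anything falls off the work surface, if the arm or the gripper's body presses on something with over 40 N, if the wrist force passes 120 N, or if a joint passes its speed limit or range.

ROBOT

A 7-joint arm with a two-finger parallel gripper is mounted at the origin on the work surface. World frame = base frame: x ahead of the robot, y to its left, z up, the work surface at z = 0. Lengths are in mm, angles in rad, forces in N, time in s.
With the tool pointing down it reaches from about 400 to 850 mm from the base axis. Payload 6.9 kg.
Tool frame: the origin (TCP) lies midway between the tips of the shut fingers; the grasp point (between the pads) lies 19 mm behind it (manip.grip_depth is the distance from the TCP to the grasp point, in mm); z points along the fingers, y is the direction in which the jaws open and shut (so a half turn about z gives the same grasp; the last joint's range is limited). The gripper opens to 85 mm and grips with 20 to 120 N. Pads are 22 mm wide; open, the fingers measure 114 mm over their backs; the gripper's body (76 mm by 85 mm) begins 54 mm behind the grasp point. The pads swing forward as they close: fully open they stand 13 mm farther back than shut.
Start: joints at [-1.137, 0.507, -0.238, 1.5, 0.126, 1.149, -0.155], TCP at [201.835, 591.501, 231.275] pointing down, gripper open.
Joint ranges: [-3.08, 3.08], [-0.24, 2.05], [-1.43, 1.35], [0, 2.5], [-1.52, 4.66], [0.17, 1.96], [-2.89, 2.89]. Speed limits (rad/s): [2.39, 2.39, 3.14, 3.14, 3.14, 3.14, 3.14].

INTERFACE

Orientations are given as a unit quaternion [x, y, z, w].
In Python, from cell import monitor, viewer, manip gives the robot as it stands. The module is installed in compiled form; this text tells all that it offers.
- The arm moves only by the tool arm_command, never from a script. Its argument "commands" is a list that holds one entry, the list of rows, each a list of 7 numbers: the closure, from -1 (fully open) to 1 (shut), then the shift along the tool's x, y, z normalised to -1 to 1, where 1 is 200 mm, then the turn, a rotation vector about the tool's x, y, z normalised to -1 to 1, where 1 is 90 degrees. A call has 1 to 10 rows; each row shifts and turns the pose as measured when the row begins, along the tool's axes as they then stand; what a row does not reach is not made up. A row lasts 1/10 s, in which the tool goes at most 50 mm and 8.59 degrees, less where a joint would pass 70% of its speed; a pose out of reach is approached as far as the arm can. A call with a number of a shift or a turn outside -1 to 1 is refused whole. A call with a gripper value outside its range is refused whole. The fingers move at their own pace and stop on an object; "newtons" is the grip in N (left out, the last holds). Time passes only in rows, so rows that do not move let the fingers close. It gives the time, the measured TCP pose, the force and the opening at its end, in the units of the state.
- monitor.read_state(): the state, without advancing time (a new reading comes with each control period).
- viewer.camera(name): name is "scene" or "top" or "wrist"; returns the picture (384x512x3 uint8, red, green, blue); there is no depth.
- viewer.camera_params(name): a dict with "fov_y" (degrees; the focal length in pixels is half the picture's height over the tangent of half this angle, whatever the lens; pixels are square), "cx", "cy" (the principal point, pixels), "dist_coeffs" ([k1, k2, p1, p2, k3] as OpenCV has them; the pictures are not rectified), "camera_from_world" (4x4, takes a point from world to camera coordinates); the wrist camera has in their place "mount" (4x4, takes a point from camera to tool coordinates, whose origin is the TCP and whose axes are the flange's). Camera axes: x right, y down, z forward; pixel columns grow to the right and rows downward; lengths in mm; the calibration is good to about 2 mm. A picture is of the moment at which its call begins: read the wrist's pose just before it. camera_params takes no time and is no camera call.
- manip.hand_in(): hands the job in, once; it reports no verdict.
The state is a dict: "clock": time; "qpos": joint angles; "qvel": joint speeds; "tau": joint torques, N m; "ee_pos": TCP position; "ee_rot": TCP orientation; "ft_force": force on the tool from outside, world axes, zero at the start; "torque": the same for the moment, N m; "grip_width": finger opening in mm.
Only numpy, scipy, OpenCV 4.12 (cv2) and the standard library are available. Lean on these libraries where they do the work, as an engineer would, in place of code of your own. Each camera call takes 0.05 s, during which the arm holds its last target. There are 200 camera calls.

## Working session

There is one attempt and no reset: what is moved stays moved. The work goes in short steps, Python scripts to look and compute and a tool call to move; the robot and the scene stay as the last step left them, time stands still between calls to the robot, and variables do not carry over. Pictures are saved under pics/ and viewed, about 8 in all and at most 12, crops included, and the job is handed in when it is done.

Besides the shell and the picture viewer there is one more tool, called after "Call:" by a JSON object that holds its "op" and its "data". arm_command: Moves the arm, as the interface text tells. Its arguments: {"type":"object","properties":{"commands":{"type":"array"},"newtons":{"type":"number"}},"required":["commands"]}

```bash
mkdir -p pics; ls; python3 - <<'E'
from cell import monitor, viewer, manip
import cv2,numpy as np
s=monitor.read_state();print(s)
a=viewer.camera("scene");b=viewer.camera("top")
cv2.imwrite("pics/scene0.png",a[:,:,::-1]);cv2.imwrite("pics/top0.png",b[:,:,::-1])
cv2.imwrite("pics/top1.png",cv2.resize(b[:,:,::-1],(800,600),interpolation=cv2.INTER_CUBIC))
for n in("scene","top","wrist"):print(n,viewer.camera_params(n))
E
```

```text
pics
{'clock': 0.0, 'qpos': array([-1.13648038,  0.50837272, -0.23749018,  1.50114184,  0.12569967,
        1.14888204, -0.15482041]), 'qvel': array([-0.0004361 , -0.00070801,  0.00059207,  0.00086399,  0.00030927,
        0.00041172,  0.00056911]), 'tau': array([ 7.20685257e-04, -6.20610881e+01, -2.18671359e+00, -2.49654418e+01,
        1.27102289e-02,  1.18494956e-02,  7.24640785e-06]), 'ee_pos': array([201.75567946, 591.00974918, 230.40369369]), 'ee_rot': array([ 1.63684255e-01,  9.86512362e-01, -8.99347290e-04, -1.26579901e-04]), 'ft_force': array([ 0.46208289, -0.30558293,  0.02059861]), 'torque': array([-0.00621144, -0.00011579,  0.05895504]), 'grip_width': 85.21549249047544}
scene {'fov_y': 56.80314401271599, 'cx': 255.30369673591633, 'cy': 191.30777948357078, 'dist_coeffs': array([0.02480511, 0.        , 0.        , 0.        , 0.        ]), 'camera_from_world': array([[ 4.85238089e-01,  8.74163826e-01,  1.95346562e-02,
        -2.66994284e+02],
       [ 5.98641019e-01, -3.15848838e-01, -7.36117139e-01,
        -2.96878936e+02],
       [-6.37316976e-01,  3.68886320e-01, -6.76
[... 481 characters left out ...]
2],
       [ 1.39056132e-01, -1.81573190e-02, -9.90118025e-01,
         1.29569137e+03],
       [ 0.00000000e+00,  0.00000000e+00,  0.00000000e+00,
         1.00000000e+00]])}
wrist {'fov_y': 71.9114038306706, 'cx': 259.9396340956703, 'cy': 198.07874181588497, 'dist_coeffs': array([-0.06186821,  0.        ,  0.        ,  0.        ,  0.        ]), 'mount': array([[ 2.02375649e-03, -9.54118434e-01, -2.99422642e-01,
         7.78420162e+01],
       [ 9.99997726e-01,  2.13218666e-03, -3.54238801e-05,
         1.33309678e+00],
       [ 6.72223540e-04, -2.99421890e-01,  9.54120579e-01,
        -1.43189276e+02],
       [ 0.00000000e+00,  0.00000000e+00,  0.00000000e+00,
         1.00000000e+00]])}
```

View pics/top1.png

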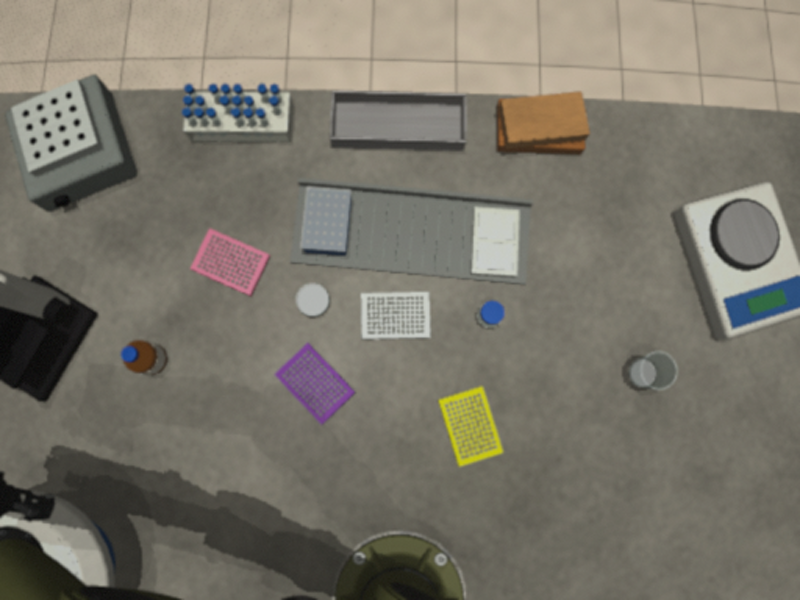

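View pics/scene0.png

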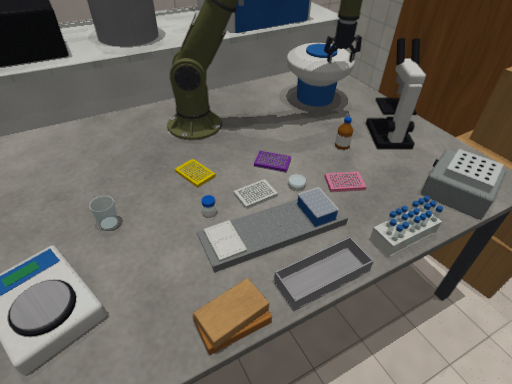

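The top view shows these candidates (800 px picture): the white plate with wells at (396,316), pink at (230,262), purple at (315,383), yellow at (470,426), and a wells-down white plate on the board at (496,240). The one meant is at (396,316): white, wells up, just short of the front edge. I'll confirm it in an enlarged crop.

```bash
python3 - <<'E'
import cv2
b=cv2.imread("pics/top0.png")[110:230,184:344]
cv2.imwrite("pics/crop1.png",cv2.resize(b,(800,600),interpolation=cv2.INTER_CUBIC))
E
```

```text
(no output)
```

View pics/crop1.png

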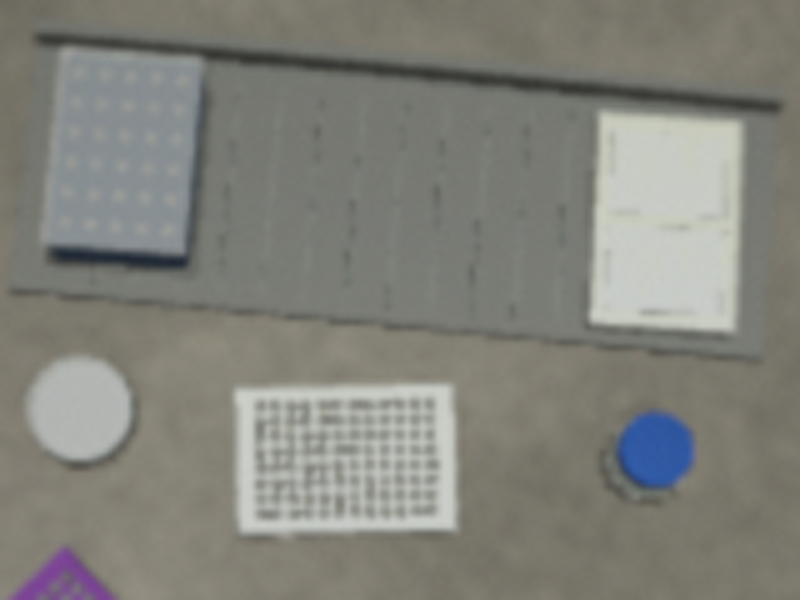

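Confirmed: the plate's corners in the crop are (234,388), (454,384), (457,529) and (238,534). The board's front edge runs (10,291)–(763,357), the dishes are at (80,410) and the jar cap at (656,450).

```bash
cat >h.py <<'E'
import cv2,numpy as np
from scipy.spatial.transform import Rotation as R
from cell import monitor,viewer,manip
def rays(name,uv):
    p=viewer.camera_params(name);f=192/np.tan(np.radians(p["fov_y"]/2))
    K=np.array([[f,0,p["cx"]],[0,f,p["cy"]],[0,0,1]])
    n=cv2.undistortPoints(np.array(uv,float).reshape(-1,1,2),K,p["dist_coeffs"]).reshape(-1,2)
    d=np.c_[n,np.ones(len(n))]
    if name=="wrist":
        s=monitor.read_state();T=np.eye(4);T[:3,:3]=R.from_quat(s["ee_rot"]).as_matrix();T[:3,3]=s["ee_pos"];M=T@p["mount"]
    else: M=np.linalg.inv(p["camera_from_world"])
    return M[:3,3],d@M[:3,:3].T
def pts(name,uv,z):
    o,d=rays(name,uv);z=np.broadcast_to(z,len(d));return o+d*((z-o[2])/d[:,2])[:,None]
E
python3 - <<'E'
from h import *
c=np.array([[234,388],[454,384],[457,529],[238,534],[10,291],[763,357],[80,410],[656,450],[188,252],[590,322],[66,545]],float)
uv=np.array([184,110])+(c+.5)/5-.5
P=pts("top",uv,[14.4]*4+[3.5]*2+[28,60,30,21.4,14.4]);print(P.round(1),rays("top",uv)[0])
q=P[:4,:2];print("centre",q.mean(0),"sides",np.linalg.norm(q-np.roll(q,1,0),axis=1))
e=P[4]-P[5];print("edge len",np.linalg.norm(e),"yaw board",np.arctan2(-e[0],e[1]))
w=q[0]-q[1]+q[3]-q[2];print("yaw plate",np.arctan2(-w[0],w[1]));print("edge mid",(P[4]+P[5])/2)
yb=np.arctan2(-e[0],e[1]);ux=np.array([np.cos(yb),np.sin(yb)]);uy=np.array([-ux[1],ux[0]]);m=((P[4]+P[5])/2)[:2]
print("in edge frame",np.c_[(P[:,:2]-m)@ux,(P[:,:2]-m)@uy].round(1), "centre",(q.mean(0)-m)@ux,(q.mean(0)-m)@uy)
E
```

```text
[[ 560.5   83.6   14.4]
 [ 565.6  -45.3   14.4]
 [ 480.1  -48.3   14.4]
 [ 474.7   79.    14.4]
 [ 618.1  219.2    3.5]
 [ 587.9 -230.3    3.5]
 [ 543.5  171.9   28. ]
 [ 522.6 -158.3   60. ]
 [ 637.9  112.    30. ]
 [ 603.1 -124.5   21.4]
 [ 466.1  178.8   14.4]] [ 340.74117325   19.54831792 1356.11971734]
centre [520.23498265  17.2434253 ] sides [ 85.97390685 129.04415686  85.52191393 127.36508541]
edge len 450.5562552755606 yaw board -0.06712870087417068
yaw plate 0.0413082042137163
edge mid [602.96363952  -5.57158397   3.5       ]
in edge frame [[ -48.3   86.1]
 [ -34.6  -42.2]
 [-119.7  -50.8]
 [-133.7   75.8]
 [  -0.   225.3]
 [   0.  -225.3]
 [ -71.2  173.1]
 [ -70.  -157.8]
 [  27.   119.6]
 [   8.1 -118.7]
 [-148.9  174.8]] centre -84.07272027443138 17.21432605713859
```

Call:
{"op": "arm_command", "data": {"commands": [[[-1,0,0,0,0,0,-0.083],[-1,0,0,0,0,0,-0.083],[-1,0,0,0,0,0,0],[-1,-0.15,-0.19,0,0,0,0],[-1,-0.15,-0.19,0,0,0,0],[-1,-0.15,-0.19,0,0,0,0],[-1,-0.15,-0.19,0,0,0,0],[-1,-0.15,-0.19,0,0,0,0]]]}}

```text
clock: 0.9
ee_pos: [336.0, 390.8, 226.4]
ee_rot: [0.033, 0.999, -0.001, -0.004]
ft_force: [0.9, 1.5, -0.7]
grip_width: 85.4
```

```bash
cat >>h.py <<'E'
M0=np.array([603.,-5.6]);YB=-0.067
def edge():
    "TCP in board_edge frame (x,y), z, tool axes in that frame"
    s=monitor.read_state();B=R.from_euler("z",YB)
    p=B.inv().apply(s["ee_pos"]-[*M0,0]);r=B.inv()*R.from_quat(s["ee_rot"])
    return s,p,r
def show(target=None,pitch=0):
    s,p,r=edge();f=R.from_euler("z",YB).inv().apply(s["ft_force"])
    print("t",round(s["clock"],2),"p",p.round(1),"f",f.round(1),"z axis",r.as_matrix()[:,2].round(3),"y axis",r.as_matrix()[:,1].round(3),"w",round(s["grip_width"],1))
    if target is not None:
        d=r.inv().apply(np.array(target)-p);t=R.from_matrix([[-1,0,0],[0,1,0],[0,0,-1]])
        print("need mm tool",d.round(1),"norm",(d/200).round(3),"rot norm",((r.inv()*t).as_rotvec()/(np.pi/2)).round(4))
E
python3 -c "
from h import *
show([-165,15,130])"
```

```text
t 0.9 p [-292.9  377.6  226.4] f [ 0.8  1.6 -0.7] z axis [-0.007 -0.003 -1.   ] y axis [-0.001  1.    -0.003] w 85.4
need mm tool [-128.4 -362.4   96.5] norm [-0.642 -1.812  0.483] rot norm [-0.0019 -0.0047  0.0005]
```

Call:
{"op": "arm_command", "data": {"commands": [[[-1,-0.07,-0.2,0,0,0,0],[-1,-0.07,-0.2,0,0,0,0],[-1,-0.07,-0.2,0.05,0,0,0],[-1,-0.07,-0.2,0.05,0,0,0],[-1,-0.07,-0.2,0.05,0,0,0],[-1,-0.07,-0.2,0.05,0,0,0],[-1,-0.07,-0.2,0.05,0,0,0],[-1,-0.07,-0.2,0.05,0,0,0],[-1,-0.06,-0.15,0.05,0,0,0],[-1,0,0,0,0,0,0]]]}}

```text
clock: 1.9
ee_pos: [434.2, 9.3, 154.4]
ee_rot: [0.061, 0.998, -0.001, -0.001]
ft_force: [0.0, 1.1, -0.8]
grip_width: 85.3
```

```bash
python3 -c "
from h import *
show([-165,15,60])
cv2.imwrite('pics/w1.png',viewer.camera('wrist')[:,:,::-1])"
```

```text
t 1.9 p [-169.4    3.6  154.4] f [-0.   1.1 -0.8] z axis [-0.003 -0.002 -1.   ] y axis [ 0.056  0.998 -0.002] w 85.3
need mm tool [-4.  11.8 94.4] norm [-0.02   0.059  0.472] rot norm [-0.001  -0.0018 -0.0357]
```

View pics/w1.png

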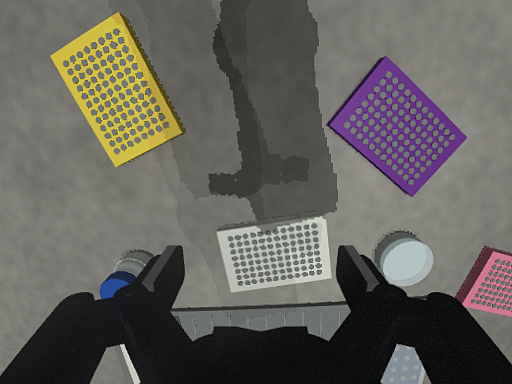

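The wrist view shows the plate at corners (217,230), (325,216), (331,278), (231,292). The board edge runs from about (178,310) to (335,302), the jar is at (120,280) and the dishes at (408,260).

```bash
python3 -c "
from h import *
P=pts('wrist',[[217,230],[325,216],[331,278],[231,292],[178,310],[335,302]],[14.4]*4+[7]*2)
B=R.from_euler('z',YB).inv();print(B.apply(P-[*M0,0]).round(1))
print(np.linalg.norm(np.diff(P[:4],axis=0),axis=1))"
```

```text
[[-122.3  -45.8   14.4]
 [-133.3   80.1   14.4]
 [ -49.4   89.9   14.4]
 [ -35.5  -36.9   14.4]
 [  -3.7 -112.8    7. ]
 [  -6.3   98.8    7. ]]
[126.36328031  84.41515341 127.57270392]
```

Call:
{"op": "arm_command", "data": {"commands": [[[-1,0,0.03,0.15,0,0,-0.036],[-1,0,0.03,0.15,0,0,0],[-1,0,0.01,0.1,0,0,0],[-1,0,0,0,0,0,0]]]}}

```text
clock: 2.35
ee_pos: [436.7, 29.6, 74.4]
ee_rot: [0.036, 0.999, 0.001, 0.001]
ft_force: [0.0, -0.2, 0.2]
grip_width: 85.2
```

```bash
python3 -c "
from h import *
show([-160,15,23])"
```

```text
t 2.35 p [-168.3   24.    74.4] f [ 0.1 -0.2  0.2] z axis [ 0.002  0.002 -1.   ] y axis [0.004 1.    0.002] w 85.2
need mm tool [-8.2 -9.  51.4] norm [-0.041 -0.045  0.257] rot norm [ 0.0015  0.0013 -0.0026]
```

Call:
{"op": "arm_command", "data": {"commands": [[[-1,0,-0.02,0.12,0,0,0],[-1,0,0,0.12,0,0,0],[-1,0,0,0.06,0,0,0],[-1,0,0,0.02,0,0,0],[-1,0,0,0,0,0,0]]]}}

```text
clock: 2.85
ee_pos: [439.6, 30.5, 13.1]
ee_rot: [0.036, 0.999, 0.002, 0.004]
ft_force: [-0.3, -0.2, 1.2]
grip_width: 85.4
```

```bash
python3 -c "
from h import *
show([-160,20,-5])"
```

```text
t 2.85 p [-165.4   25.1   13.1] f [-0.3 -0.2  1.2] z axis [ 0.008  0.005 -1.   ] y axis [0.006 1.    0.005] w 85.4
need mm tool [-5.3 -5.1 18.1] norm [-0.026 -0.026  0.09 ] rot norm [ 0.0031  0.0051 -0.0037]
```

Call:
{"op": "arm_command", "data": {"commands": [[[-1,0,-0.02,0.05,0,0,0],[-1,0,-0.01,0.02,0,0,0],[-1,0,0,0,0,0,0]]]}}

```text
clock: 3.15
ee_pos: [440.9, 24.7, 0.2]
ee_rot: [0.037, 0.999, 0.003, 0.006]
ft_force: [-0.7, 0.8, -0.5]
grip_width: 85.1
```

Call:
{"op": "arm_command", "data": {"commands": [[[-1,0,0,0.02,0,0,0],[-1,0,0,0,0,0,0]]]}}

```text
clock: 3.35
ee_pos: [441.2, 24.4, -3.7]
ee_rot: [0.037, 0.999, 0.003, 0.006]
ft_force: [-0.9, -0.6, 0.0]
grip_width: 85.5
```

Call:
{"op": "arm_command", "data": {"commands": [[[-1,0,0,0.02,0,0,0],[-1,0,0,0,0,0,0]]]}}

```text
clock: 3.55
ee_pos: [441.4, 24.4, -7.9]
ee_rot: [0.037, 0.999, 0.003, 0.007]
ft_force: [0.0, 0.1, 0.2]
grip_width: 85.4
```

Call:
{"op": "arm_command", "data": {"commands": [[[-1,0,0,0.02,0,0,0],[-1,0,0,0,0,0,0]]]}}

```text
clock: 3.75
ee_pos: [441.5, 24.5, -12.2]
ee_rot: [0.037, 0.999, 0.003, 0.007]
ft_force: [0.0, 0.4, -0.3]
grip_width: 85.1
```

Call:
{"op": "arm_command", "data": {"commands": [[[-1,0,0,0.01,0,0,0],[-1,0,0,0,0,0,0]]]}}

```text
clock: 3.95
ee_pos: [441.7, 24.5, -12.7]
ee_rot: [0.037, 0.999, 0.002, 0.007]
ft_force: [-0.6, 0.1, 0.0]
grip_width: 85.2
```

Call:
{"op": "arm_command", "data": {"commands": [[[-1,0,0,0.01,0,0,0],[-1,0,0,0,0,0,0]]]}}

```text
clock: 4.15
ee_pos: [441.9, 24.5, -12.5]
ee_rot: [0.037, 0.999, 0.002, 0.008]
ft_force: [-1.1, -0.0, -0.2]
grip_width: 85.7
```

Call:
{"op": "arm_command", "data": {"commands": [[[-1,0,0,-0.05,0,0,0],[-1,0,0,0,0,-0.05,0],[-1,0,0,0,0,-0.05,0],[-1,0,0,0,0,0,0]]]}}

```text
clock: 4.55
ee_pos: [440.8, 15.0, -1.9]
ee_rot: [0.039, 0.998, -0.012, 0.04]
ft_force: [-0.2, 0.1, 0.6]
grip_width: 85.5
```

```bash
cat >>h.py <<'E'
def corner(target=None):
    "front lower corner of open fingertips in edge frame; tool-frame normalised shift to a target (x,z)"
    s,p,r=edge();c=p+r.apply([-11,0,-12.6]);zz=r.as_matrix()[:,2]
    print("corner",c.round(1),"phi deg",np.degrees(np.arctan2(zz[0],-zz[2])).round(1),"theta",np.degrees(np.arctan2(c[2]-7,-c[0])).round(1),"rad",np.hypot(c[0],c[2]-7).round(1))
    if target is not None:
        print("norm",(r.inv().apply([target[0]-c[0],0,target[1]-c[2]])/200).round(4))
E
python3 -c "
from h import *
show();corner([-140,9.5])"
```

```text
t 4.55 p [-163.2    9.7   -1.9] f [-0.2  0.1  0.6] z axis [ 0.081 -0.022 -0.996] y axis [ 0.011  1.    -0.021] w 85.5
corner [-153.2    9.9   11.5] phi deg 4.6 theta 1.7 rad 153.3
norm [-0.0652  0.0009  0.0154]
```

Call:
{"op": "arm_command", "data": {"commands": [[[-1,-0.03,0,0,0,0,0],[-1,-0.03,0.02,0.01,0,-0.03,0],[-1,0,0,0,0,0,0]]]}}

```text
clock: 4.85
ee_pos: [454.5, 16.3, -1.9]
ee_rot: [0.039, 0.997, -0.014, 0.059]
ft_force: [-0.1, 0.6, 0.4]
grip_width: 85.5
```

```bash
python3 -c "
from h import *
print(monitor.read_state()['qpos'].round(2))
show([-140,20,0]);corner([-137,9.5])"
```

```text
[-0.02  0.59 -0.15  2.31  0.77  0.19  0.59]
t 4.85 p [-149.7   11.9   -1.9] f [-0.1  0.6  0.4] z axis [ 0.119 -0.025 -0.993] y axis [ 0.012  1.    -0.024] w 85.5
need mm tool [-9.8  8.2 -0.9] norm [-0.049  0.041 -0.005] rot norm [-0.0155  0.0763 -0.0069]
corner [-140.3   12.1   11.9] phi deg 6.9 theta 2.0 rad 140.4
norm [-0.0148  0.0005  0.0139]
```

Call:
{"op": "arm_command", "data": {"commands": [[[-1,-0.02,0.02,0.01,-0.01,0,-0.005],[-1,-0.025,0.01,0.003,-0.005,0,0],[-1,-0.025,0,0,0,0,0],[-1,-0.025,0,0,0,0,0],[-1,-0.025,0,0,0,0,0]]]}}

```text
clock: 5.35
ee_pos: [481.1, 20.7, -1.7]
ee_rot: [0.034, 0.998, -0.001, 0.058]
ft_force: [-0.9, 0.2, 0.4]
grip_width: 85.4
```

```bash
python3 -c "
from h import *
print(monitor.read_state()['qpos'].round(2))
show([-140,20,0]);corner([-95,9.5])"
```

```text
[ 0.07  0.61 -0.26  2.24  0.73  0.26  0.66]
t 5.35 p [-123.4   18.1   -1.7] f [-0.9  0.1  0.4] z axis [ 0.115  0.001 -0.993] y axis [0.    1.    0.001] w 85.4
need mm tool [16.3  1.9 -3.6] norm [ 0.082  0.009 -0.018] rot norm [ 0.0006  0.0736 -0.0003]
corner [-113.9   18.1   12. ] phi deg 6.6 theta 2.5 rad 114.0
norm [-0.0923  0.      0.0235]
```

Call:
{"op": "arm_command", "data": {"commands": [[[-1,-0.02,0,0.012,0,0,0],[-1,-0.025,0,0.005,0,0,0],[-1,-0.025,0,0.003,0,0,0],[-1,-0.02,0,0,0,0,0],[-1,0,0,0,0,0,0]]]}}

```text
clock: 5.85
ee_pos: [487.6, 20.1, -1.3]
ee_rot: [0.031, 0.998, -0.004, 0.05]
ft_force: [0.2, 1.0, -0.1]
grip_width: 84.9
```

```bash
python3 -c "
from h import *
show([-140,20,0]);corner([-85,9.5])
a=viewer.camera('scene')[:,:,::-1];b=viewer.camera('top')[:,:,::-1]
r=lambda i,k:cv2.resize(i,None,fx=k,fy=k,interpolation=cv2.INTER_CUBIC)
A=r(a[155:275,200:360],5)[:300*2];cv2.imwrite('pics/s2.png',A)
cv2.imwrite('pics/t2.png',b)"
```

```text
t 5.85 p [-116.9   18.    -1.3] f [ 0.1  1.  -0.1] z axis [ 0.1   -0.004 -0.995] y axis [-0.004  1.    -0.005] w 84.9
need mm tool [22.9  2.1 -3.6] norm [ 0.114  0.011 -0.018] rot norm [-0.0028  0.0637  0.0025]
corner [-107.2   18.1   12.4] phi deg 5.7 theta 2.9 rad 107.3
norm [-0.109  -0.0003  0.0254]
```

View pics/s2.png

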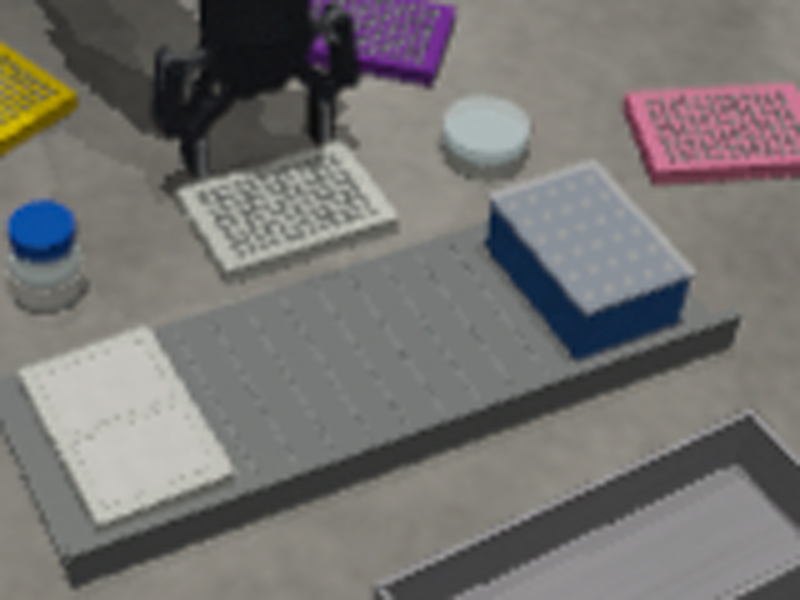

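The scene crop shows the plate roughly square, with both fingertips at its near side and a small gap left to the edge. The tips sit a little high, so I'll back off, lower them, and push again.

Call:
{"op": "arm_command", "data": {"commands": [[[-1,0.03,0,0,0,0,0],[-1,0,0,0.015,0,0,0],[-1,0,0,0,0,0,0]]]}}

```text
clock: 6.25
ee_pos: [481.9, 20.1, -5.7]
ee_rot: [0.032, 0.998, -0.004, 0.05]
ft_force: [-0.2, -0.3, -0.4]
grip_width: 85.9
```

```bash
python3 -c "
from h import *
print(monitor.read_state()['qpos'].round(2))
show();corner([-85,9.5])"
```

```text
[ 0.08  0.62 -0.28  2.22  0.72  0.28  0.67]
t 6.25 p [-122.6   17.6   -5.7] f [-0.2 -0.3 -0.4] z axis [ 0.1   -0.004 -0.995] y axis [-0.003  1.    -0.004] w 85.9
corner [-112.9   17.7    7.9] phi deg 5.7 theta 0.5 rad 112.9
norm [-0.1397 -0.0004  0.006 ]
```

Call:
{"op": "arm_command", "data": {"commands": [[[-1,-0.03,0,0,0,0,0],[-1,-0.03,0,0,0,0,0],[-1,-0.03,0,0,0,0,0]]]}}

```text
clock: 6.55
ee_pos: [500.1, 19.0, -4.3]
ee_rot: [0.032, 0.998, -0.004, 0.049]
ft_force: [-0.4, 0.2, -0.7]
grip_width: 85.3
```

```bash
python3 -c "
from h import *
show();corner([-85,9.5])"
```

```text
t 6.55 p [-104.3   17.7   -4.3] f [-0.5  0.2 -0.7] z axis [ 0.098 -0.005 -0.995] y axis [-0.004  1.    -0.005] w 85.3
corner [-94.6  17.8   9.3] phi deg 5.6 theta 1.4 rad 94.6
norm [-0.0479 -0.0002  0.0038]
```

Call:
{"op": "arm_command", "data": {"commands": [[[-1,-0.02,0,0.003,0,0,0],[-1,-0.02,0,0.002,0,0,0]]]}}

```text
clock: 6.75
ee_pos: [508.8, 18.4, -4.6]
ee_rot: [0.032, 0.998, -0.004, 0.049]
ft_force: [-15.8, 4.9, 7.3]
grip_width: 85.6
```

```bash
python3 -c "
from h import *
show();corner([-85,9.5])
b=viewer.camera('top')[:,:,::-1][110:230,184:344]
cv2.imwrite('pics/t3.png',cv2.resize(b,(800,600),interpolation=cv2.INTER_CUBIC))"
```

```text
t 6.75 p [-95.6  17.6  -4.6] f [-16.1   3.8   7.3] z axis [ 0.098 -0.005 -0.995] y axis [-0.003  1.    -0.005] w 85.6
corner [-85.9  17.7   9.1] phi deg 5.6 theta 1.4 rad 85.9
norm [-0.0047 -0.     -0.0018]
```

View pics/t3.png

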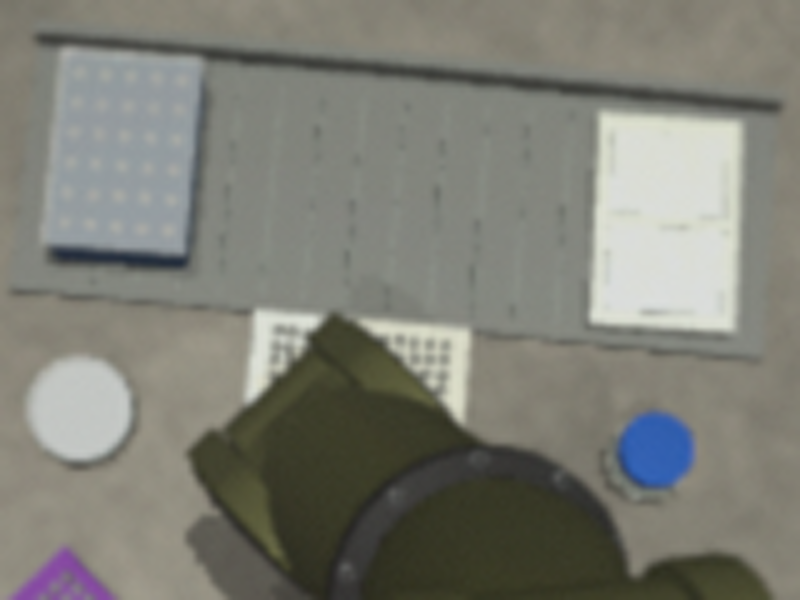

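The top crop shows the plate's far side running along the board edge from (255,310) to (470,328), square to it. The contact force is 16 N and the tip corner is at −85.9 mm, which matches the 85.5 mm plate width. Now I'll start the tipping arc.

Call:
{"op": "arm_command", "data": {"commands": [[[-1,-0.01,0,-0.012,0,0,0],[-1,-0.01,0,-0.015,0,0,0],[-1,-0.01,0,-0.015,0,0,0]]]}}

```text
clock: 7.1
ee_pos: [509.3, 18.4, 3.0]
ee_rot: [0.032, 0.999, -0.005, 0.044]
ft_force: [-4.3, 1.2, -0.3]
grip_width: 85.4
```

```bash
python3 -c "
from h import *
show();corner()"
```

```text
t 7.1 p [-95.1  17.6   3. ] f [-4.4  0.9 -0.3] z axis [ 0.088 -0.006 -0.996] y axis [-0.003  1.    -0.006] w 85.4
corner [-85.2  17.8  16.5] phi deg 5.0 theta 6.4 rad 85.8
```

```bash
cat >>h.py <<'E'
def plan(n,tang,inw,dphi):
    "n rows: tang and inw in mm, dphi deg per row (change of phi); tool moves so that the corner follows"
    s,p,r=edge();c=p+r.apply([-11,0,-12.6]);zz=r.as_matrix()[:,2]
    phi=np.arctan2(zz[0],-zz[2]);a=np.arctan2(c[2]-7,-c[0]);d=np.radians(dphi)
    for i in range(n):
        v=tang*np.array([np.sin(a),np.cos(a)])+inw*np.array([np.cos(a),-np.sin(a)])
        ax=lambda f:np.array([[-np.cos(f),np.sin(f)],[-np.sin(f),-np.cos(f)]]) # cols: tool x,z
        k=np.array([-11,-12.6]);v=v-(ax(phi+d)-ax(phi))@k
        t=ax(phi).T@v/200
        print("a",np.degrees(a).round(1),[-1,t[0].round(3),0,t[1].round(3),0,(-dphi/90).__round__(3),0])
        a+=tang/85.6;phi+=d
E
python3 -c "
from h import *
plan(4,4,3,-.6)"
```

```text
a 6.4 [-1, np.float64(-0.018), 0, np.float64(-0.017), 0, 0.007, 0]
a 9.1 [-1, np.float64(-0.019), 0, np.float64(-0.017), 0, 0.007, 0]
a 11.7 [-1, np.float64(-0.019), 0, np.float64(-0.016), 0, 0.007, 0]
a 14.4 [-1, np.float64(-0.02), 0, np.float64(-0.015), 0, 0.007, 0]
```

Call:
{"op": "arm_command", "data": {"commands": [[[-1,-0.018,0,-0.018,0,0.007,0],[-1,-0.019,0,-0.018,0,0.007,0],[-1,-0.02,0,-0.017,0,0.007,0],[-1,-0.02,0,-0.016,0,0.007,0]]]}}

```text
clock: 7.5
ee_pos: [511.4, 18.2, 16.1]
ee_rot: [0.032, 0.999, -0.005, 0.01]
ft_force: [-8.9, 1.9, 2.3]
grip_width: 85.4
```

```bash
python3 -c "
from h import *
show();corner();plan(4,4,3,-.6)
a=viewer.camera('scene')[:,:,::-1][155:275,200:360];cv2.imwrite('pics/s4.png',cv2.resize(a,(800,600),interpolation=cv2.INTER_CUBIC))"
```

```text
t 7.5 p [-93.   17.6  16.1] f [-9.   1.3  2.3] z axis [ 0.02 -0.01 -1.  ] y axis [-0.004  1.    -0.01 ] w 85.4
corner [-82.2  17.8  28.9] phi deg 1.1 theta 14.9 rad 85.1
a 14.9 [-1, np.float64(-0.019), 0, np.float64(-0.016), 0, 0.007, 0]
a 17.6 [-1, np.float64(-0.02), 0, np.float64(-0.015), 0, 0.007, 0]
a 20.3 [-1, np.float64(-0.02), 0, np.float64(-0.014), 0, 0.007, 0]
a 22.9 [-1, np.float64(-0.021), 0, np.float64(-0.013), 0, 0.007, 0]
```

View pics/s4.png

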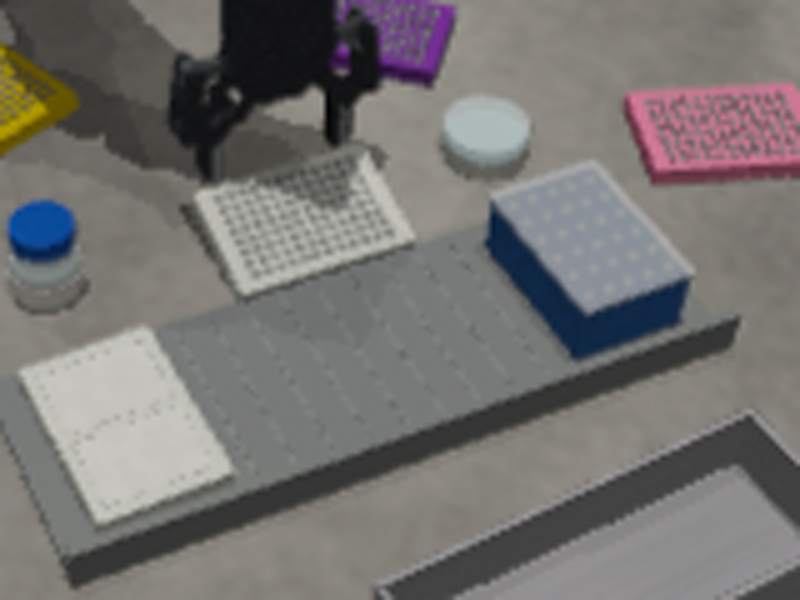

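The scene crop shows the near side lifted about 15°, with both fingertips on the near face around (210,170) and (340,135), and the far side still at the edge. I'll continue.

```bash
python3 -c "
from h import *
plan(5,4,3,0)"
```

```text
a 15.1 [-1, np.float64(-0.02), 0, np.float64(-0.015), 0, 0.0, 0]
a 17.8 [-1, np.float64(-0.021), 0, np.float64(-0.014), 0, 0.0, 0]
a 20.5 [-1, np.float64(-0.021), 0, np.float64(-0.013), 0, 0.0, 0]
a 23.1 [-1, np.float64(-0.022), 0, np.float64(-0.012), 0, 0.0, 0]
a 25.8 [-1, np.float64(-0.022), 0, np.float64(-0.011), 0, 0.0, 0]
```

Call:
{"op": "arm_command", "data": {"commands": [[[-1,-0.02,0,-0.016,0,0,0],[-1,-0.021,0,-0.015,0,0,0],[-1,-0.021,0,-0.014,0,0,0],[-1,-0.022,0,-0.014,0,0,0]]]}}

```text
clock: 7.95
ee_pos: [515.1, 18.0, 26.6]
ee_rot: [0.031, 0.999, -0.007, -0.003]
ft_force: [-10.6, 2.0, 3.9]
grip_width: 85.2
```

```bash
python3 -c "
from h import *
show();corner();plan(5,4.5,3,0)"
```

```text
t 7.95 p [-89.3  17.6  26.6] f [-10.7   1.3   3.9] z axis [-0.006 -0.013 -1.   ] y axis [-0.004  1.    -0.013] w 85.2
corner [-78.2  17.8  39.1] phi deg -0.4 theta 22.3 rad 84.6
a 22.3 [-1, np.float64(-0.022), 0, np.float64(-0.015), 0, 0.0, 0]
a 25.3 [-1, np.float64(-0.023), 0, np.float64(-0.014), 0, 0.0, 0]
a 28.4 [-1, np.float64(-0.024), 0, np.float64(-0.013), 0, 0.0, 0]
a 31.4 [-1, np.float64(-0.024), 0, np.float64(-0.012), 0, 0.0, 0]
a 34.4 [-1, np.float64(-0.025), 0, np.float64(-0.01), 0, 0.0, 0]
```

Call:
{"op": "arm_command", "data": {"commands": [[[-1,-0.021,0,-0.016,0,0,0],[-1,-0.022,0,-0.015,0,0,0],[-1,-0.023,0,-0.014,0,0,0],[-1,-0.024,0,-0.013,0,0,0],[-1,-0.024,0,-0.012,0,0,0]]]}}

```text
clock: 8.45
ee_pos: [521.7, 17.5, 39.4]
ee_rot: [0.031, 0.999, -0.008, -0.019]
ft_force: [-11.4, 1.4, 8.0]
grip_width: 85.2
```

```bash
python3 -c "
from h import *
show();corner();plan(5,4.5,2.5,0)"
```

```text
t 8.45 p [-82.7  17.6  39.4] f [-11.5   0.7   8. ] z axis [-0.038 -0.018 -0.999] y axis [-0.006  1.    -0.018] w 85.2
corner [-71.2  17.9  51.5] phi deg -2.2 theta 32.0 rad 84.0
a 32.0 [-1, np.float64(-0.022), 0, np.float64(-0.013), 0, 0.0, 0]
a 35.0 [-1, np.float64(-0.023), 0, np.float64(-0.012), 0, 0.0, 0]
a 38.1 [-1, np.float64(-0.023), 0, np.float64(-0.011), 0, 0.0, 0]
a 41.1 [-1, np.float64(-0.024), 0, np.float64(-0.01), 0, 0.0, 0]
a 44.1 [-1, np.float64(-0.024), 0, np.float64(-0.008), 0, 0.0, 0]
```

Call:
{"op": "arm_command", "data": {"commands": [[[-1,-0.021,0,-0.014,-0.003,0,0],[-1,-0.022,0,-0.013,-0.003,0,0],[-1,-0.023,0,-0.012,-0.003,0,0],[-1,-0.023,0,-0.011,-0.003,0,0],[-1,-0.024,0,-0.01,0,0,0]]]}}

```text
clock: 8.95
ee_pos: [530.5, 16.8, 51.2]
ee_rot: [0.03, 0.999, -0.001, -0.033]
ft_force: [-11.3, 1.9, 10.5]
grip_width: 85.2
```

```bash
python3 -c "
from h import *
show();corner();plan(5,5,2.5,0)
a=viewer.camera('scene')[:,:,::-1][155:275,200:360];cv2.imwrite('pics/s5.png',cv2.resize(a,(800,600),interpolation=cv2.INTER_CUBIC))"
```

```text
t 8.95 p [-73.8  17.5  51.2] f [-11.4   1.2  10.5] z axis [-0.066 -0.004 -0.998] y axis [-0.008  1.    -0.004] w 85.2
corner [-62.   17.6  63. ] phi deg -3.8 theta 42.1 rad 83.6
a 42.1 [-1, np.float64(-0.025), 0, np.float64(-0.012), 0, 0.0, 0]
a 45.5 [-1, np.float64(-0.026), 0, np.float64(-0.01), 0, 0.0, 0]
a 48.8 [-1, np.float64(-0.027), 0, np.float64(-0.009), 0, 0.0, 0]
a 52.2 [-1, np.float64(-0.027), 0, np.float64(-0.007), 0, 0.0, 0]
a 55.5 [-1, np.float64(-0.027), 0, np.float64(-0.006), 0, 0.0, 0]
```

View pics/s5.png

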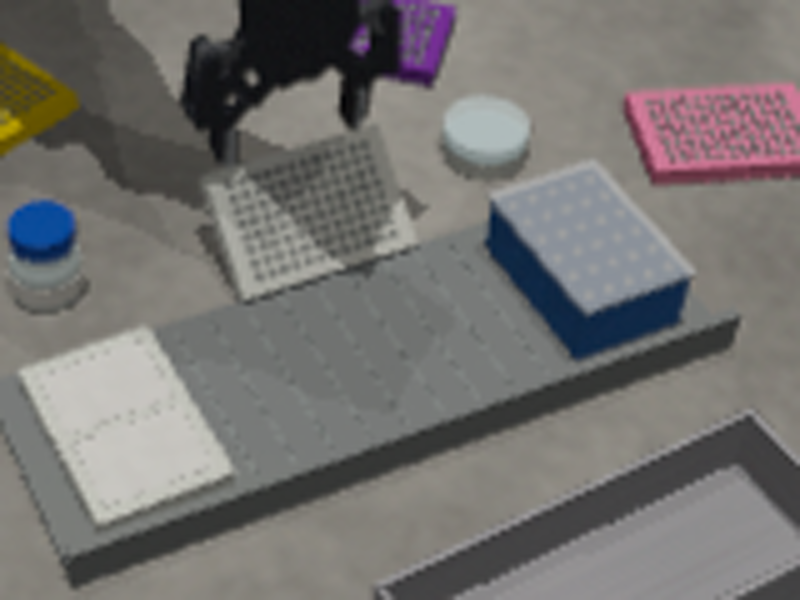

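The plate stands at about 42°, evenly held by both fingers, with its far side at the edge. Continuing.

Call:
{"op": "arm_command", "data": {"commands": [[[-1,-0.022,0,-0.015,0,0,0],[-1,-0.023,0,-0.014,0,0,0],[-1,-0.024,0,-0.012,0,0,0],[-1,-0.025,0,-0.011,0,0,0],[-1,-0.025,0,-0.009,0,0,0]]]}}

```text
clock: 9.5
ee_pos: [547.2, 15.9, 65.3]
ee_rot: [0.029, 0.999, -0.003, -0.041]
ft_force: [-7.4, -0.6, 12.8]
grip_width: 85.5
```

```bash
python3 -c "
from h import *
show();corner();plan(5,5,1.5,0)"
```

```text
t 9.5 p [-57.1  17.7  65.3] f [-7.3 -1.1 12.8] z axis [-0.082 -0.008 -0.997] y axis [-0.009  1.    -0.008] w 85.5
corner [-45.1  17.9  76.9] phi deg -4.7 theta 57.2 rad 83.2
a 57.2 [-1, np.float64(-0.024), 0, np.float64(-0.009), 0, 0.0, 0]
a 60.5 [-1, np.float64(-0.025), 0, np.float64(-0.008), 0, 0.0, 0]
a 63.9 [-1, np.float64(-0.025), 0, np.float64(-0.006), 0, 0.0, 0]
a 67.2 [-1, np.float64(-0.026), 0, np.float64(-0.005), 0, 0.0, 0]
a 70.5 [-1, np.float64(-0.026), 0, np.float64(-0.003), 0, 0.0, 0]
```

Call:
{"op": "arm_command", "data": {"commands": [[[-1,-0.023,0,-0.011,0,0.008,0],[-1,-0.024,0,-0.009,0,0.008,0],[-1,-0.025,0,-0.008,0,0.008,0],[-1,-0.025,0,-0.006,0,0.008,0]]]}}

```text
clock: 9.9
ee_pos: [565.2, 14.8, 75.1]
ee_rot: [0.029, 0.997, -0.003, -0.069]
ft_force: [-4.8, -1.2, 12.0]
grip_width: 85.1
```

```bash
python3 -c "
from h import *
show();corner();plan(6,5,1.5,-.7)
a=viewer.camera('scene')[:,:,::-1][155:275,200:360];cv2.imwrite('pics/s6.png',cv2.resize(a,(800,600),interpolation=cv2.INTER_CUBIC))"
```

```text
t 9.9 p [-39.1  17.8  75.1] f [-4.7 -1.6 12. ] z axis [-0.137 -0.01  -0.99 ] y axis [-0.009  1.    -0.009] w 85.1
corner [-26.4  18.   86.1] phi deg -7.9 theta 71.5 rad 83.4
a 71.5 [-1, np.float64(-0.025), 0, np.float64(-0.005), 0, 0.008, 0]
a 74.9 [-1, np.float64(-0.025), 0, np.float64(-0.004), 0, 0.008, 0]
a 78.2 [-1, np.float64(-0.025), 0, np.float64(-0.003), 0, 0.008, 0]
a 81.6 [-1, np.float64(-0.025), 0, np.float64(-0.001), 0, 0.008, 0]
a 84.9 [-1, np.float64(-0.025), 0, np.float64(-0.0), 0, 0.008, 0]
a 88.3 [-1, np.float64(-0.025), 0, np.float64(0.001), 0, 0.008, 0]
```

View pics/s6.png

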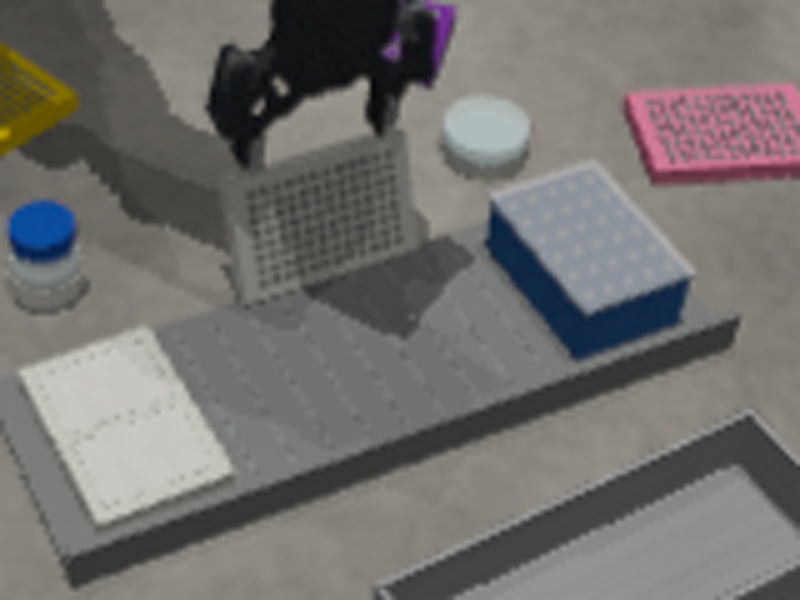

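The plate is near 70°, with its far side on the edge and still square. I'll take it past upright.

Call:
{"op": "arm_command", "data": {"commands": [[[-1,-0.025,0,-0.006,0,0.008,0],[-1,-0.025,0,-0.004,0,0.008,0],[-1,-0.025,0,-0.003,0,0.008,0],[-1,-0.025,0,-0.002,0,0.008,0],[-1,-0.025,0,0,0,0.008,0]]]}}

```text
clock: 10.45
ee_pos: [596.0, 12.6, 81.2]
ee_rot: [0.03, 0.995, -0.001, -0.097]
ft_force: [-1.1, -1.1, 6.6]
grip_width: 85.4
```

```bash
python3 -c "
from h import *
show();corner();plan(6,5,1,-1)"
```

```text
t 10.45 p [-8.2 17.7 81.2] f [-1.  -1.2  6.6] z axis [-0.193 -0.009 -0.981] y axis [-0.007  1.    -0.007] w 85.4
corner [ 5.  17.9 91.4] phi deg -11.1 theta 93.4 rad 84.6
a 93.4 [-1, np.float64(-0.024), 0, np.float64(0.001), 0, 0.011, 0]
a 96.8 [-1, np.float64(-0.024), 0, np.float64(0.002), 0, 0.011, 0]
a 100.1 [-1, np.float64(-0.024), 0, np.float64(0.003), 0, 0.011, 0]
a 103.4 [-1, np.float64(-0.024), 0, np.float64(0.004), 0, 0.011, 0]
a 106.8 [-1, np.float64(-0.024), 0, np.float64(0.005), 0, 0.011, 0]
a 110.1 [-1, np.float64(-0.023), 0, np.float64(0.006), 0, 0.011, 0]
```

Call:
{"op": "arm_command", "data": {"commands": [[[-1,-0.025,0,0.003,0,0.011,0],[-1,-0.025,0,0.004,0,0.011,0],[-1,-0.025,0,0.005,0,0.011,0],[-1,-0.025,0,0.006,0,0.011,0]]]}}

```text
clock: 10.85
ee_pos: [621.9, 11.1, 79.5]
ee_rot: [0.031, 0.992, 0.002, -0.126]
ft_force: [1.1, -0.6, 7.5]
grip_width: 85.5
```

```bash
python3 -c "
from h import *
show();corner();plan(6,5,1,-1)
a=viewer.camera('scene')[:,:,::-1][155:275,200:360];cv2.imwrite('pics/s7.png',cv2.resize(a,(800,600),interpolation=cv2.INTER_CUBIC))"
```

```text
t 10.85 p [17.7 17.9 79.5] f [ 1.1 -0.6  7.5] z axis [-0.25  -0.005 -0.968] y axis [-0.005  1.    -0.004] w 85.5
corner [31.5 18.  88.9] phi deg -14.5 theta 111.0 rad 87.8
a 111.0 [-1, np.float64(-0.023), 0, np.float64(0.007), 0, 0.011, 0]
a 114.4 [-1, np.float64(-0.023), 0, np.float64(0.008), 0, 0.011, 0]
a 117.7 [-1, np.float64(-0.022), 0, np.float64(0.009), 0, 0.011, 0]
a 121.1 [-1, np.float64(-0.022), 0, np.float64(0.01), 0, 0.011, 0]
a 124.4 [-1, np.float64(-0.022), 0, np.float64(0.011), 0, 0.011, 0]
a 127.8 [-1, np.float64(-0.021), 0, np.float64(0.012), 0, 0.011, 0]
```

View pics/s7.png

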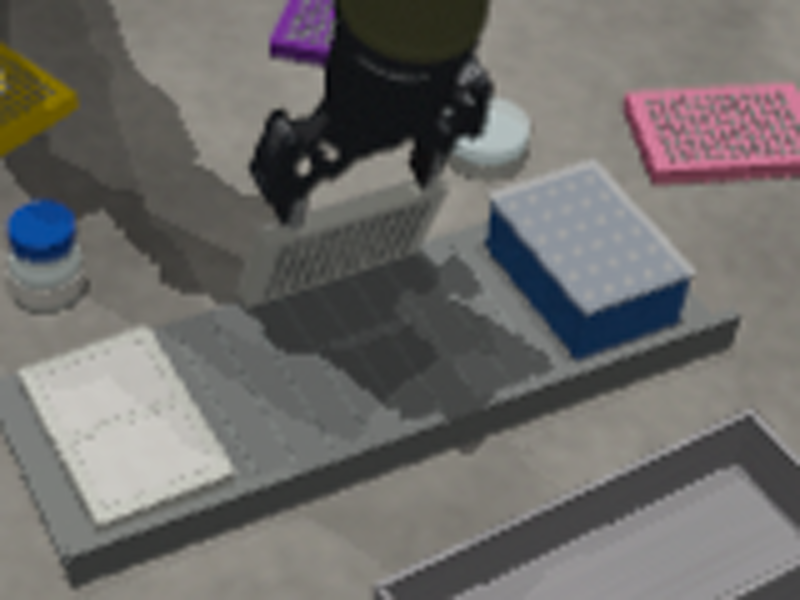

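The plate leans past upright over the board, with the fingers on its top face. A bit more and it falls.

Call:
{"op": "arm_command", "data": {"commands": [[[-1,-0.025,0,0.006,0,0.008,0],[-1,-0.025,0,0.006,0,0.008,0],[-1,-0.025,0,0.007,0,0.008,0],[-1,-0.025,0,0.007,0,0.008,0]]]}}

```text
clock: 11.3
ee_pos: [646.1, 9.3, 71.3]
ee_rot: [0.032, 0.989, 0.004, -0.148]
ft_force: [0.7, 0.8, 2.9]
grip_width: 85.4
```

```bash
python3 -c "
from h import *
show();corner()
a=viewer.camera('scene')[:,:,::-1][155:275,200:360];cv2.imwrite('pics/s8.png',cv2.resize(a,(800,600),interpolation=cv2.INTER_CUBIC))"
```

```text
t 11.3 p [42.  17.7 71.3] f [0.7 0.8 2.9] z axis [-0.292 -0.002 -0.956] y axis [-0.002  1.    -0.002] w 85.4
corner [56.2 17.8 80.2] phi deg -17.0 theta 127.5 rad 92.3
```

View pics/s8.png

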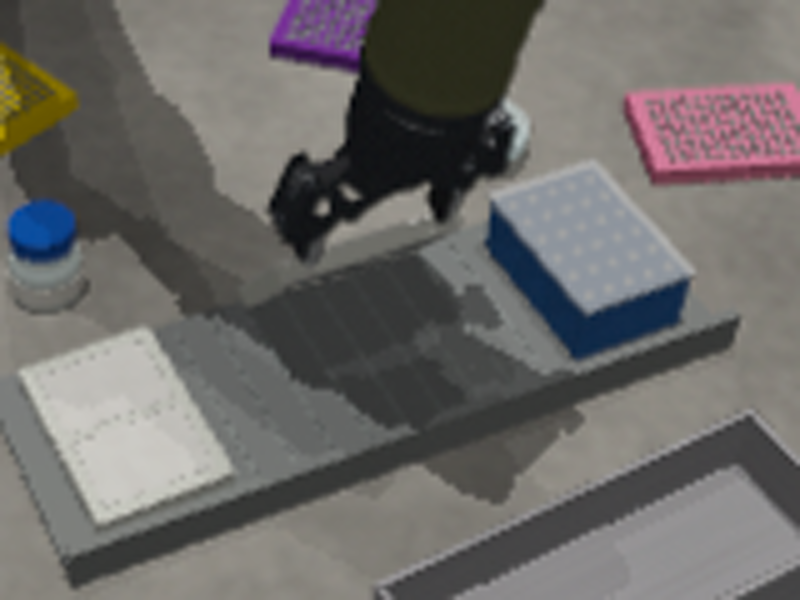

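The plate leans about 120° over the board. I'll lift the fingers clear and let it fall.

Call:
{"op": "arm_command", "data": {"commands": [[[-1,0,0,-0.2,0,0,0],[-1,0,0,-0.25,0,0,0],[-1,0.1,0,-0.2,0,0,0],[-1,0.2,0,0,0,0,0],[-1,0.2,0,0,0,0,0],[-1,0.2,0,0,0,0,0],[-1,0.2,0,0,0,0,0],[-1,0,0,0,0,0,0]]]}}

```text
clock: 12.15
ee_pos: [507.7, 18.1, 248.9]
ee_rot: [0.033, 0.988, 0.005, -0.153]
ft_force: [-0.2, 0.2, 1.0]
grip_width: 85.4
```

```bash
python3 -c "
from h import *
show()
a=viewer.camera('scene')[:,:,::-1][155:275,200:360]
b=viewer.camera('top')[:,:,::-1][110:230,184:344]
r=lambda i:cv2.resize(i,(400,300),interpolation=cv2.INTER_CUBIC)
B=cv2.resize(b,(800,600),interpolation=cv2.INTER_CUBIC)
A=cv2.resize(a,(800,600),interpolation=cv2.INTER_CUBIC)
cv2.imwrite('pics/s9.png',np.hstack([A[120:520:1,120:520],B[30:430,180:580]]))"
```

```text
t 12.15 p [-96.7  17.3 248.9] f [-0.2  0.2  1. ] z axis [-0.303 -0.001 -0.953] y axis [-0.001  1.    -0.001] w 85.4
```

View pics/s9.png

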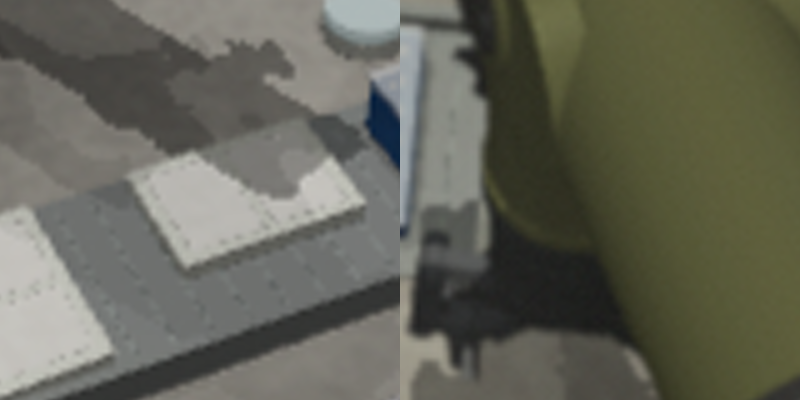

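The left panel shows the plate lying underside-up on the board, with corners at (132,182), (190,265), (365,205) and (305,120) in the panel. I'll check the numbers.

```bash
python3 -c "
from h import *
c=np.array([[132,182],[190,265],[365,205],[305,120]],float)+120
P=pts('scene',np.array([200,155])+(c+.5)/5-.5,21.4)
Q=R.from_euler('z',YB).inv().apply(P-[*M0,0]);print(Q.round(1),Q.mean(0).round(1),np.linalg.norm(Q-np.roll(Q,1,0),axis=1).round(1))
a,b=[cv2.imread('pics/scene0.png').astype(int),viewer.camera('scene')[:,:,::-1].astype(int)]
d=np.abs(a-b).sum(2)
for n,(u,v,w,h) in dict(jar=(200,193,18,25),dishes=(287,173,22,18),tipbox=(298,188,42,38),dry=(203,220,45,40),beaker=(88,192,34,40),reagent=(335,114,20,38)).items():
  x=d[v:v+h,u:u+w];print(n,x.mean().round(1),(x>60).mean().round(3))"
```

```text
[[ 18.6 -50.8  21.4]
 [ 96.4 -47.5  21.4]
 [ 97.   75.2  21.4]
 [ 14.   77.5  21.4]] [56.5 13.6 21.4] [128.4  77.9 122.8  83. ]
jar 15.4 0.0
dishes 12.1 0.0
tipbox 10.3 0.0
dry 12.6 0.0
beaker 11.1 0.0
reagent 23.3 0.079
```

```bash
python3 -c "
from cell import manip
print(manip.hand_in())"
```

```text
the job is handed in; nothing more can be done
None
```

The plate now lies flat on the drying board, wells down, and the job is handed in, with the arm's clock at about 12 s of the allowed 51 s. I pushed it square against the board's front edge with the two open fingertips. I then tipped it up with about 5 to 16 N on its near side, took it past upright, lifted the fingers clear and let it fall.

**Last checks:**
- **Plate position:** the final scene picture puts the plate's centre about 56 mm inside the front edge and 14 mm off the middle line, both within the limits. The pixel readings gave sides of 123–128 by 78–83 mm, so those positions are good to a few millimetres only.
- **Robot:** the gripper ended clear, with its tips about 250 mm up and the wrist force near zero.
- **Other items:** comparing the scene picture with the first one shows no change at the jar, dishes, tip box, dry plate and beaker. At the reagent bottle about 8 % of the pixels differ. I put that down to the arm or its shadow, since the arm moved past the bottle only at the start and well above it, but I did not check it closer.
- **Gap in the checks:** the arm hid the plate in the last top view, so the final position rests on the scene camera alone.

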